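Fit the outer brake pad

ROBOT

A 6-joint arm with a two-finger parallel gripper is mounted at the origin on the work surface. World frame = base frame: x ahead of the robot, y to its left, z up, the work surface at z = 0. Lengths are in m, angles in rad, forces in N, time in s.
With the tool pointing down it reaches from about 0.35 to 0.8 m from the base axis. Payload 7.3 kg.
Tool frame: the origin (TCP) lies between the finger pads; the fingertips stand 25 mm ahead of it and the grasp point (between the pads) lies 6 mm ahead of it (r.tip_extent is the distance from the TCP to the fingertips, in m); z points along the fingers, y is the direction in which the jaws open and shut (so a half turn about z gives the same grasp; the last joint's range is limited). The gripper opens to 85 mm and grips with 20 to 120 N. Pads are 22 mm wide; open, the fingers measure 114 mm over their backs; the gripper's body (76 mm by 85 mm) begins 54 mm behind the grasp point. The pads swing forward as they close: fully open they stand 13 mm farther back than shut.
Start: joints at [-1.417, 0.342, 1.524, -0, 1.275, -0.146], TCP at [0.155, -0.502, 0.256] pointing down, gripper open.
Joint ranges: [-2.53, 2.53], [-0.77, 2.02], [0.04, 2.7], [-1, 4.14], [0.28, 2.66], [-3.11, 3.11]. Speed limits (rad/s): [2.57, 2.57, 3.14, 3.14, 3.14, 3.14].

INTERFACE

Orientations are given as a unit quaternion [x, y, z, w].
In Python, from workcell import r, command_gripper, optics gives the robot as it stands. The module is installed in compiled form; this text tells all that it offers. Calls block until the motion is done:
- r.reach(position, orientation): joint-space move of the TCP to a pose.
- r.move_straight(position, orientation=None, speed=0.15, max_force=None): straight line of the TCP; orientation=None keeps the orientation; speed is the mean speed in m/s. With max_force (N) it stops when the force on the tool has changed by that much, and returns True; else False.
- r.movej(angles): joint-space move.
- command_gripper(opening, force=None): finger opening in m; force is the grip in N (None keeps the last); returns when the fingers have stopped.
- r.hold(seconds).
- r.solve_ik(position, orientation): joint angles nearest the present ones, or None.
- r.read_state(): the state.
- optics.get_image(name): name is "scene" or "top" or "wrist"; returns (picture, depth): 400x640x3 uint8, red, green, blue; 400x640 float32, m along the optical axis (not along the pixel's ray), 0 where there is no reading.
- optics.camera_model(name): a dict with "K" (3x3 intrinsics, pixels), "R" (3x3) and "t" (3): a world point X has camera coordinates R X + t; the wrist camera has in their place "tool_from_camera" (4x4, takes a point from camera to tool coordinates, whose origin is the TCP and whose axes are the flange's). Camera axes: x right, y down, z forward; pixel columns grow to the right and rows downward; lengths in m; the calibration is good to about 2 mm. A picture is of the moment at which its call begins: read the wrist's pose just before it. camera_model takes no time and is no camera call.
A pose or a line that the arm cannot do raises r.PlanningError and nothing moves.
- r.finish_job(): hands the job in, once; it reports no verdict.
The state is a dict: "time_s": time; "joint_positions": joint angles; "dq": joint speeds; "tau": joint torques, N m; "eef_pos": TCP position; "eef_rot": TCP orientation; "contact_force": force on the tool from outside, world axes, zero at the start; "torque": the same for the moment, N m; "grip_width": finger opening in m.
Only numpy, scipy, OpenCV 4.12 (cv2) and the standard library are available. Lean on these libraries where they do the work, as an engineer would, in place of code of your own. Each camera call takes 0.05 s, during which the arm holds its last target.

TASK

Take the plain new brake pad (the one without the wear-indicator tongue) out of the carton and slide it down through the window of the brake caliper into the empty place on the outer side of the disc, lining towards the disc. Press it gently past the sprung clips until both of its ears sit fully home on their ledges, let go, and leave the other pad and everything else on the bench where they are.

Things in the scene. Friction and masses are not known exactly. Their poses are not given: they have to be found in the camera images.
- pad_plain: New brake pad WITHOUT tongue, standing on its long edge in a carton groove. Origin: middle of its bottom edge, mid-thickness; x along its length, z up to its top edge, -y out of the lining face. Steel back plate 116 long, 6.5 thick (y +2 to +8.5); black lining y -8.5 to +2, so 17 thick. Plate 50 high, middle 80 mm 56 high; lining 50 high. Ears 10 mm beyond each end, z 34 to 50. 0.42 kg.
- lining (a point): Middle of the plain pad's lining face, 25 mm above its bottom edge (pad frame 0, -8.5, 25 mm).
- pad_tongue: The other new pad, same size and axes, standing in the other groove; told apart by a bent sheet-steel tongue (16 mm wide) on its back that stands 16 mm above its top. Not to be used.
- carton: Open low cardboard carton 170 x 180 mm, walls 34 mm high, fixed. Origin under its centre. Two grooves along its y axis, at x = -38 and +38 mm, each hold one pad; groove ribs reach 28 mm up, groove floor 6 mm up. Linings face its -x, so the pad's x axis lies along its -y. Either pad can be in either groove.
- caliper: Fixed aluminium caliper over a 280 mm disc held upright in a vice. Origin: disc centre; y along the axle, outwards; z radial through the caliper's middle, leaning 30 deg from vertical to the robot; x across. Disc faces y = -12, +12, rim z = 140. Shoulders beyond y = 31 (and -31) end at z = 143; end bridges at |x| > 69.5 rise to z = 172. Inner pad (y < 0) is already in.
- seat (a point): Where the plain pad's origin lies once home, with the caliper's axes: (0, 21.5, 92) in the caliper. The place is 19 mm wide in y (pad 17), 139 in x at the ears (136), 118 below them (116), small lead-ins on top. Sprung clips at both ends grip the plate's ends over the last 24 mm (resisting some 5 to 15 N) and hold it when let go; then the ears stop hard on ledges. Pad top is then at z = 148.
- spray_can: Loose spray can, 66 mm across, 190 mm tall, standing; origin under its centre. Leave alone.
- wrench: Loose steel wrench 190 mm long lying on the bench; origin under its middle, x along it. Leave alone.
- worn_pad: Old worn pad lying flat, 136 x 58 x 10 mm; origin under its middle. Leave alone.
There are look-alikes about, which are no part of the job. What is shaped like the pad_plain but orange or white is not meant.

How it is judged:
At the end, for the whole second after the job is handed in: Plain pad in the outer place, lining to the disc, its origin within 2 mm above the seat point and 3 mm beside it, within 0.06 rad of its axes, at rest; never pressed on the caliper with over 80 N; other things moved less than 20 mm (z of pad_plain in the frame of seat between -0.003 and 0.002 m and x of pad_plain in the frame of seat between -0.003 and 0.003 m and y of pad_plain in the frame of seat between -0.003 and 0.003 m and y of lining in the frame of seat below -0.004 m and angle between the z axis of pad_plain and the z axis of seat, either way round below 0.06 rad and angle between the x axis of pad_plain and the x axis of seat, either way round below 0.06 rad and linear speed of pad_plain below 0.01 m/s and distance of each of pad_tongue, spray_can, wrench, worn_pad from where it was at the start of the episode below 0.02 m); the robot touches nothing.
It fails at once if the other new pad or a bystander is moved by more than 20 mm (distance of any of pad_tongue, spray_can, wrench, worn_pad from where it was at the start of the episode above 0.02 m).
It fails at once if the pad is pressed against the caliper with over 80 N (contact force between pad_plain and caliper above 80 N).
It also fails if it takes over 48 s, if anything falls off the work surface, if the arm or the gripper's body presses on something with over 40 N, if the wrist force passes 120 N, or if a joint passes its speed limit or range.

## Working session

There is one attempt and no reset: what is moved stays moved. The work goes in short steps, each a Python script; the robot and the scene stay as the last script left them, time stands still between calls to the robot, and variables do not carry over. Pictures are saved under pics/ and viewed, and the job is handed in when it is done.

```bash
mkdir -p pics; ls
python3 - <<'E'
from workcell import r, optics
import cv2, numpy as np
for n in ("scene","top","wrist"):
    s=r.read_state()
    im,d=optics.get_image(n)
    cv2.imwrite(f"pics/{n}0.png",im[:,:,::-1]); np.save(f"pics/{n}0.npy",d)
    m=optics.camera_model(n); print(n,{k:np.round(v,4).tolist() for k,v in m.items()})
print({k:np.round(v,4).tolist() for k,v in r.read_state().items()}, r.tip_extent)
E
```

```text
pics
scene {'K': [[420.0283, 0.0, 317.9036], [0.0, 420.0283, 203.5995], [0.0, 0.0, 1.0]], 'R': [[-0.7692, 0.6389, -0.0054], [0.4447, 0.5293, -0.7225], [-0.4588, -0.5582, -0.6913]], 't': [0.3901, -0.15, 1.5992]}
top {'K': [[433.4135, 0.0, 316.5772], [0.0, 433.4135, 200.5613], [0.0, 0.0, 1.0]], 'R': [[-0.0132, -0.9997, 0.0204], [-0.9934, 0.0108, -0.1144], [0.1142, -0.0217, -0.9932]], 't': [0.0358, 0.5462, 1.6174]}
wrist {'K': [[312.7489, 0.0, 319.9215], [0.0, 312.7489, 203.9794], [0.0, 0.0, 1.0]], 'tool_from_camera': [[-0.0004, -0.9515, -0.3076, 0.0778], [1.0, -0.0001, -0.001, -0.0001], [0.001, -0.3076, 0.9515, -0.1173], [0.0, 0.0, 0.0, 1.0]]}
{'time_s': 0.15, 'joint_positions': [-1.417, 0.3426, 1.5248, 0.0, 1.2754, -0.146], 'dq': [0.0002, -0.0025, -0.0036, 0.0001, 0.001, -0.0019], 'tau': [0.0013, -43.3907, -24.6147, -0.0002, 0.0057, 0.0], 'eef_pos': [0.155, -0.5013, 0.2558], 'eef_rot': [0.9888, 0.1493, 0.0, -0.0006], 'contact_force': [0.491, 0.6243, -0.1653], 'torque': [0.0373, 0.0753, 0.0133], 'grip_width': 0.0859} 0.025
```

View pics/scene0.png

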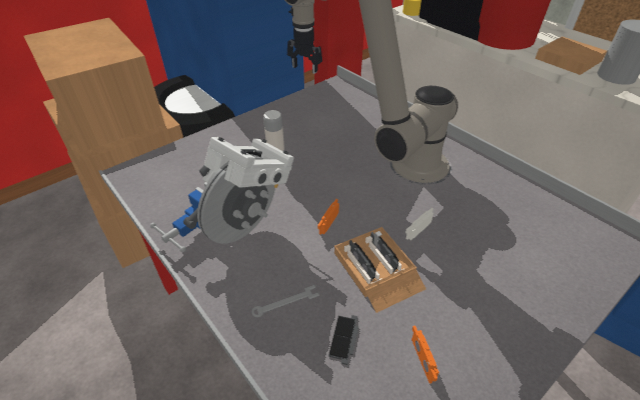

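View pics/top0.png

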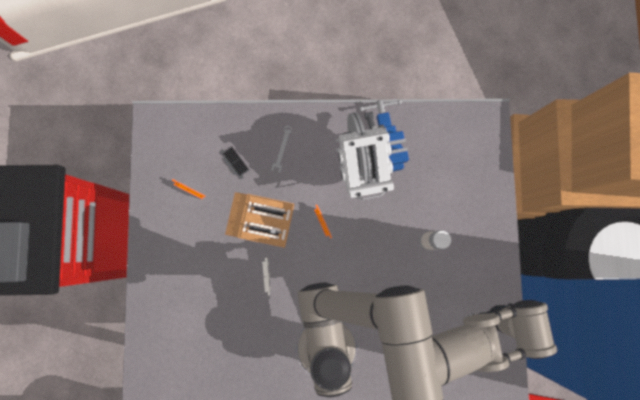

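View pics/wrist0.png

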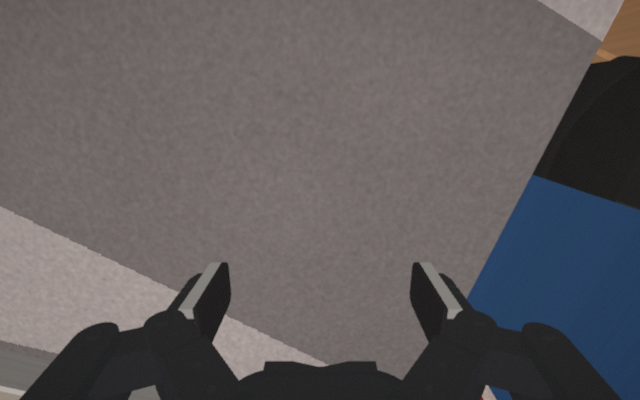

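The top view shows the carton at about (262,221), holding two pads, and the caliper window at (368,165). The can is at (435,240), the wrench at (283,148) and the worn pad at (235,160). The look-alikes are orange at (188,188) and (323,221), and white at (266,276). Next I'll get rough positions and enlarged crops.

```bash
cat > h.py <<'E'
import numpy as np, cv2
from scipy.spatial.transform import Rotation as Rt
def world_cloud(m,d,T=None):
    K=m["K"]; v,u=np.mgrid[0:d.shape[0],0:d.shape[1]]
    P=np.stack([(u-K[0,2])/K[0,0]*d,(v-K[1,2])/K[1,1]*d,d],-1)
    if "R" in m: W=(P-np.array(m["t"]))@np.array(m["R"])
    else:
        A=T@np.array(m["tool_from_camera"]); W=P@A[:3,:3].T+A[:3,3]
    W[d<=0]=np.nan
    return W
def toolT(s):
    T=np.eye(4);T[:3,:3]=Rt.from_quat(s["eef_rot"]).as_matrix();T[:3,3]=s["eef_pos"];return T
def crop(im,x0,x1,y0,y1,f,name):
    c=cv2.resize(im[y0:y1,x0:x1,::-1],None,fx=f,fy=f,interpolation=cv2.INTER_CUBIC); cv2.imwrite(name,c)
E
python3 - <<'E'
from workcell import optics
from h import *
for n,pts in (("top",[(262,221),(268,210),(265,230),(368,165),(435,240),(283,148),(235,160),(188,188),(323,221),(266,276),(350,197),(390,190),(347,145),(385,130)]),("scene",[(358,262),(384,250),(250,152),(240,200)])):
    m={k:np.array(v) for k,v in optics.camera_model(n).items()}
    im=cv2.imread(f"pics/{n}0.png")[:,:,::-1]; d=np.load(f"pics/{n}0.npy"); W=world_cloud(m,d)
    for p in pts: print(n,p,W[p[1],p[0]].round(3))
    np.save(f"pics/{n}W.npy",W)
    if n=="top":
        crop(im,215,305,180,255,8,"pics/c1.png"); crop(im,320,420,95,205,5,"pics/c2.png")
    else: crop(im,320,430,220,310,7,"pics/c3.png")
E
```

```text
top (262, 221) [0.472 0.238 0.015]
top (268, 210) [0.512 0.213 0.036]
top (265, 230) [0.436 0.222 0.062]
top (368, 165) [ 0.634 -0.135  0.277]
top (435, 240) [ 0.388 -0.37   0.19 ]
top (283, 148) [0.756 0.157 0.013]
top (235, 160) [0.712 0.344 0.007]
top (188, 188) [0.595 0.508 0.061]
top (323, 221) [0.467 0.007 0.057]
top (266, 276) [0.268 0.219 0.057]
top (350, 197) [ 0.532 -0.077  0.25 ]
top (390, 190) [ 0.553 -0.209  0.255]
top (347, 145) [ 0.684 -0.061  0.346]
top (385, 130) [ 0.738 -0.187  0.32 ]
scene (358, 262) [0.522 0.202 0.025]
scene (384, 250) [0.449 0.233 0.051]
scene (250, 152) [ 0.63  -0.155  0.272]
scene (240, 200) [ 0.727 -0.073  0.2  ]
```

View pics/c1.png

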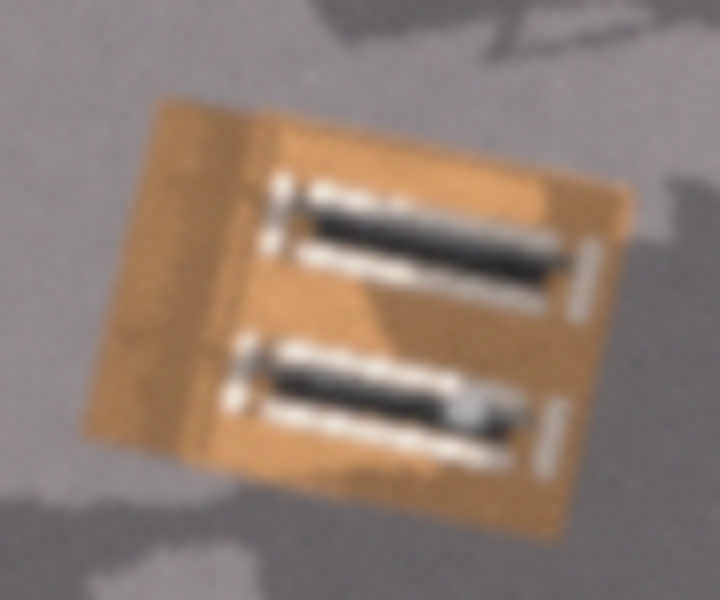

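View pics/c2.png

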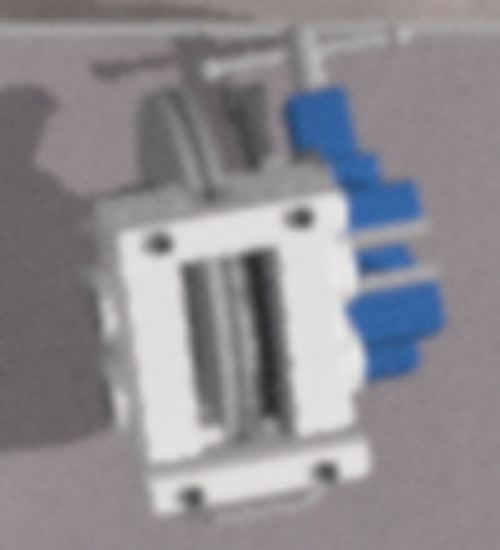

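View pics/c3.png

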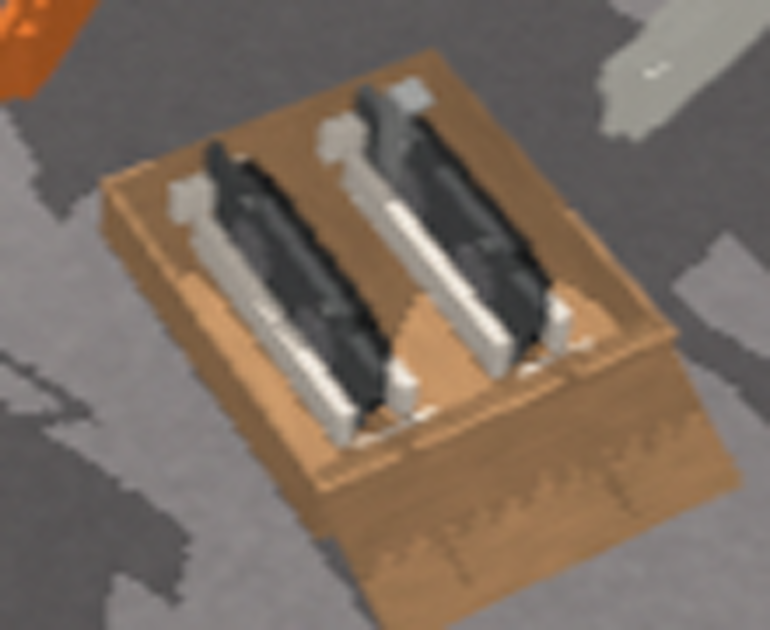

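The far pad (top (268,210), near world x 0.51) shows no tongue. The near pad (top (265,230)) has a pale tongue patch. I'll confirm with the wrist camera. First I'll raise the arm so it clears the can and caliper, and look at the caliper.

Run:
```python
from workcell import r, optics
from h import *
def q(y,z):
    z=np.array(z)/np.linalg.norm(z); y=np.array(y,float); y-=z*(y@z); y/=np.linalg.norm(y)
    return Rt.from_matrix(np.c_[np.cross(y,z),y,z]).as_quat()
for y in ([0,-1,0],[0,1,0]):
    print("cal",r.solve_ik([.53,-.135,.48],q(y,[.5,0,-.866])))
for y in ([1,0,0],[-1,0,0]):
    print("carton",r.solve_ik([.475,.225,.28],q(y,[0,0,-1])))
s=r.read_state(); p=s["eef_pos"].copy() if hasattr(s["eef_pos"],"copy") else list(s["eef_pos"])
r.move_straight([p[0],p[1],.42],speed=.3)
r.reach([.53,-.135,.50],q([0,-1,0],[.5,0,-.866]))
s=r.read_state(); im,d=optics.get_image("wrist"); print(s["time_s"],s["joint_positions"])
cv2.imwrite("pics/w1.png",im[:,:,::-1]); np.savez("pics/w1.npz",d=d,T=toolT(s))
```

```text
cal [-0.52469464  0.03763671  1.4083802   0.2677199   1.24337513  1.01814989]
cal [-0.52469464  0.03763671  1.4083802   0.2677199   1.24337513 -2.12344276]
carton [ 2.96498309e-01  3.25412616e-01  1.48156986e+00 -4.44089210e-16
  1.33461018e+00  2.96498309e-01]
carton [ 2.96498309e-01  3.25412616e-01  1.48156986e+00 -4.44089210e-16
  1.33461018e+00 -2.84509434e+00]
2.7667 [-0.52575028  0.03937866  1.35497998  0.26306948  1.29394663  1.03221323]
```

View pics/w1.png

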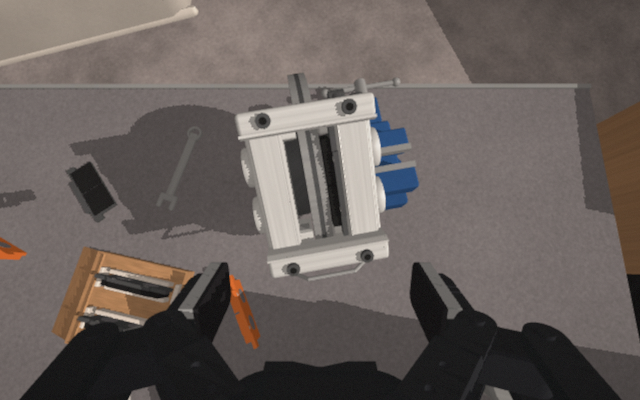

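The wrist view shows the caliper at about (315,185). The left slot (295,180), on the world +y side, is empty down to dark. The right slot (330,180) already holds a pad, so the outer side is world +y. I'll fit the caliper roughly and then look closer.

Run:
```python
from workcell import optics
from h import *
z=np.load("pics/w1.npz"); im=cv2.imread("pics/w1.png")
m={k:np.array(v) for k,v in optics.camera_model("wrist").items()}
W=world_cloud(m,z["d"],z["T"])
for p in [(243,125),(375,100),(308,117),(275,265),(385,245),(330,255),(270,190),(360,180),(297,170),(310,190)]: print(p,W[p[1],p[0]].round(4))
def plane(pts):
    c=pts.mean(0); U,S,V=np.linalg.svd(pts-c); return c,V[2],S[2]/np.sqrt(len(pts))
for b in [(275,335,112,120),(305,350,250,258),(262,280,160,220),(350,368,140,200)]:
    P=W[b[2]:b[3],b[0]:b[1]].reshape(-1,3); P=P[~np.isnan(P[:,0])]; print(b,*[np.round(t,4) for t in plane(P)])
```

```text
(243, 125) [ 0.6852 -0.0566  0.3424]
(375, 100) [ 0.8716 -0.2459  0.0726]
(308, 117) [ 0.695  -0.1234  0.3406]
(275, 265) [ 0.545  -0.082   0.2602]
(385, 245) [ 0.5687 -0.2147  0.2586]
(330, 255) [ 0.5568 -0.1477  0.2595]
(270, 190) [ 0.6313 -0.0769  0.2838]
(360, 180) [ 0.6447 -0.1838  0.2794]
(297, 170) [ 0.6751 -0.1039  0.2256]
(310, 190) [ 0.6335 -0.1238  0.2753]
(275, 335, 112, 120) [ 0.6962 -0.1199  0.3416] [ 0.4868  0.0871 -0.8691] 0.0007
(305, 350, 250, 258) [ 0.5585 -0.1441  0.2604] [ 0.3777  0.0607 -0.9239] 0.001
(262, 280, 160, 220) [ 0.6319 -0.0773  0.2826] [ 5.098e-01  2.000e-04 -8.603e-01] 0.0016
(350, 368, 140, 200) [ 0.6555 -0.1816  0.2856] [-0.493  -0.0945  0.8649] 0.0007
```

```bash
cat >> h.py <<'E'
def q(y,z):
    z=np.array(z)/np.linalg.norm(z); y=np.array(y,float); y-=z*(y@z); y/=np.linalg.norm(y)
    return Rt.from_matrix(np.c_[np.cross(y,z),y,z]).as_quat()
def calR(psi,lean=np.pi/6):
    h=np.array([np.cos(psi),np.sin(psi),0]); zc=-h*np.sin(lean)+np.array([0,0,np.cos(lean)])
    yc=np.array([-np.sin(psi),np.cos(psi),0]); return np.c_[np.cross(yc,zc),yc,zc]
E
python3 - <<'E'
from workcell import r, optics
from h import *
R=calR(np.radians(10.3))
c=np.array([.630,-.131,.302]); p=c+R[:,2]*.165+R[:,0]*0.01
r.move_straight(p,q(-R[:,1],-R[:,2]),speed=.3)
s=r.read_state(); im,d=optics.get_image("wrist"); print(s["time_s"])
cv2.imwrite("pics/w2.png",im[:,:,::-1]); np.savez("pics/w2.npz",d=d,T=toolT(s))
p=p+R[:,1]*.02
# now carton view
r.move_straight(p+np.array([-.05,.05,.05]),speed=.3)
r.reach([.475,.225,.28],q([1,-.18,0],[0,0,-1]))
s=r.read_state(); im,d=optics.get_image("wrist"); print(s["time_s"])
cv2.imwrite("pics/w3.png",im[:,:,::-1]); np.savez("pics/w3.npz",d=d,T=toolT(s))
E
```

```text
3.1667
5.0917
```

View pics/w2.png

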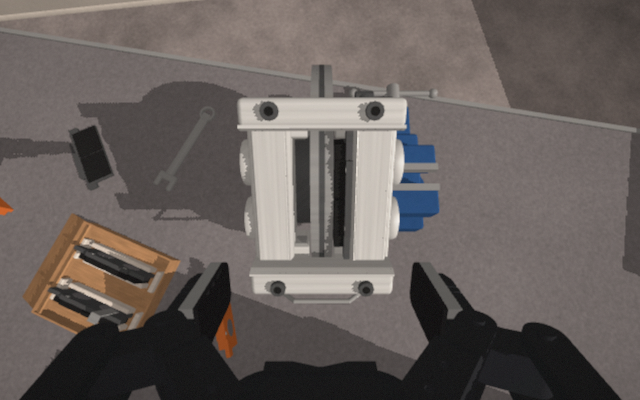

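View pics/w3.png

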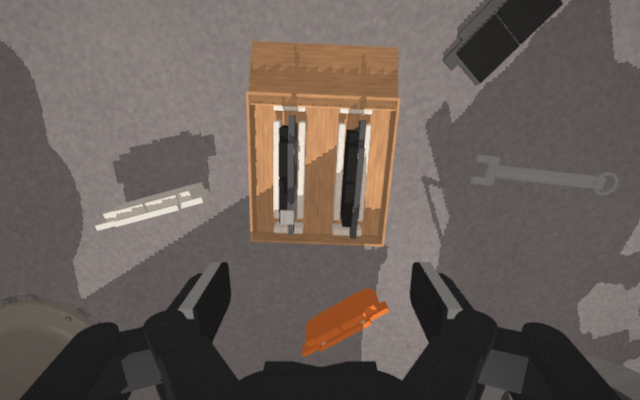

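w2 looks straight into the window, with the empty slot at (303,180) left of the disc (321,170). In w3 the carton's left pad (290,170) carries the pale tongue at (287,217). The right pad (355,175) has no tongue, with its plate on the right and lining on the left. I'll confirm that in an enlarged crop and measure both.

Run:
```python
from workcell import optics
from h import *
im=cv2.imread("pics/w3.png")[:,:,::-1]; crop(im,240,405,85,255,3.5,"pics/c4.png")
im2=cv2.imread("pics/w2.png")[:,:,::-1]; crop(im2,225,425,85,305,2.7,"pics/c5.png")
m={k:np.array(v) for k,v in optics.camera_model("wrist").items()}
z=np.load("pics/w2.npz"); W=world_cloud(m,z["d"],z["T"])
def plane(b):
    P=W[b[2]:b[3],b[0]:b[1]].reshape(-1,3); P=P[~np.isnan(P[:,0])]
    for _ in range(3):
        c=P.mean(0); V=np.linalg.svd(P-c)[2][2]; e=(P-c)@V; P=P[abs(e)<2.5*e.std()+1e-6]
    return c,V*np.sign(V[2]),e.std()
for b in [(285,360,104,120),(290,350,272,285),(260,288,150,250),(362,385,150,240)]:
    c,n,e=plane(b); print(b,c.round(4),n.round(4),round(e,5),"lean",np.degrees(np.arccos(n[2])).round(2),"yaw",np.degrees(np.arctan2(-n[1],-n[0])).round(2))
```

```text
(285, 360, 104, 120) [ 0.6985 -0.1204  0.3424] [-0.4907 -0.0879  0.8669] 0.00068 lean 29.9 yaw 10.15
(290, 350, 272, 285) [ 0.5588 -0.1427  0.2602] [-0.4251 -0.0798  0.9016] 0.00073 lean 25.63 yaw 10.63
(260, 288, 150, 250) [ 0.6266 -0.0832  0.2786] [-0.4929 -0.0896  0.8655] 0.00066 lean 30.06 yaw 10.3
(362, 385, 150, 240) [ 0.6493 -0.1817  0.2815] [-0.4934 -0.087   0.8654] 0.00064 lean 30.07 yaw 10.0
```

View pics/c4.png

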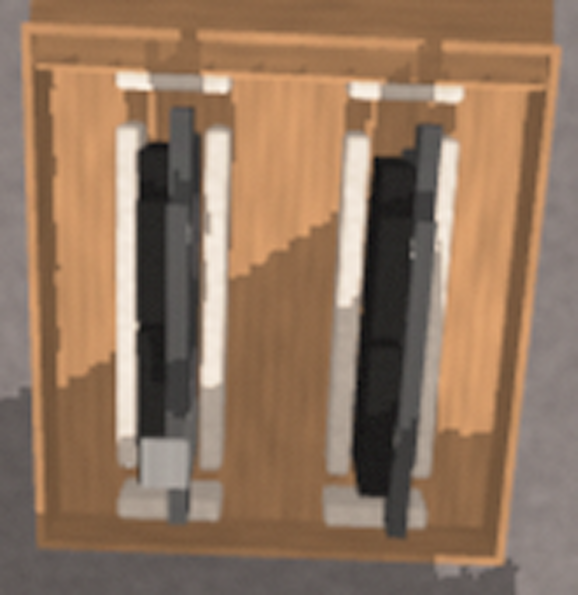

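View pics/c5.png

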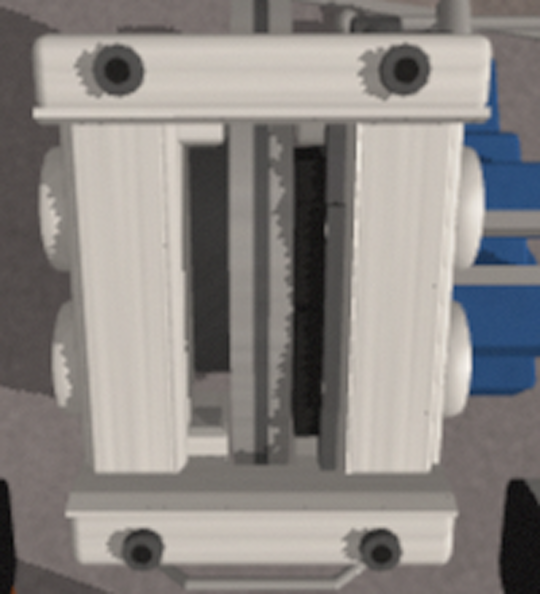

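c4 confirms it: the right pad (crop (400,330), wrist (355,175)) is the plain one, and the left has the tongue at crop (165,462). Now I'll fit the caliper and pad poses.

Run:
```python
from workcell import optics
from h import *
m={k:np.array(v) for k,v in optics.camera_model("wrist").items()}
z=np.load("pics/w2.npz"); d=z["d"]; W=world_cloud(m,d,z["T"])
R=calR(np.radians(10.15)); C=W@R
# z planes
print("zbridge",np.median(C[104:120,285:360,2]),"near",np.median(C[272:290,290:350,2]),"shL",np.median(C[150:250,262:286,2]),"shR",np.median(C[150:240,362:385,2]))
z143=(np.median(C[150:250,262:286,2])+np.median(C[150:240,362:385,2]))/2
# shoulder inner edges per row: last col with z near 143
L=[];Rr=[];X=[]
for v in range(150,250,4):
    ok=lambda u: abs(C[v,u,2]-z143)<.004
    u=275
    while ok(u):u+=1
    L.append((u-1,C[v,u-1,1],C[v,u-2,1]));
    u=372
    while ok(u):u-=1
    Rr.append((u+1,C[v,u+1,1])); X.append(C[v,320,0])
L=np.array(L);Rr=np.array(Rr)
print("L y",L[:,1].round(4),"\nR y",Rr[:,1].round(4))
# disc rim y at z~140
for v in (150,170,190,210,230):
    row=C[v,296:350]; print(v,[(296+i,round(a[1],4),round(a[2]-z143,3)) for i,a in enumerate(row)][::3])
# bridge inner edges in x
for u in (265,280,300,340,360,375):
    c=C[:,u]; zt=z143+.029
    v=112
    while abs(c[v,2]-zt)<.004: v+=1
    w=280
    while abs(c[w,2]-zt)<.004: w-=1
    print(u,"far edge",v-1,c[v-1].round(4),c[v].round(4),"near edge",w+1,c[w+1].round(4),c[w].round(4))
```

```text
zbridge nan near nan shL nan shR nan
L y [-0.1955 -0.1955 -0.195  -0.1949 -0.1946 -0.1942 -0.1942 -0.194  -0.1939
 -0.1936 -0.1933 -0.1933 -0.1931 -0.1929 -0.1925 -0.1925 -0.1923 -0.1922
 -0.1918 -0.1915 -0.1915 -0.1911 -0.1909 -0.1905 -0.1906] 
R y [-0.291  -0.2909 -0.2916 -0.2915 -0.2918 -0.292  -0.2921 -0.2924 -0.2928
 -0.2928 -0.293  -0.2934 -0.2937 -0.2935 -0.2939 -0.294  -0.2943 -0.2944
 -0.2946 -0.2952 -0.2951 -0.2955 -0.2956 -0.2956 -0.2962]
150 [(296, np.float64(-0.2106), np.float64(nan)), (299, np.float64(-0.2142), np.float64(nan)), (302, np.float64(-0.2178), np.float64(nan)), (305, np.float64(-0.2214), np.float64(nan)), (308, np.float64(-0.2251), np.float64(nan)), (311, np.float64(-0.2308), np.float64(nan)), (314, np.float64(-0.2338), np.float64(nan)), (317, np.float64(-0.2368), np.float64(nan)), (320, np.float64(-0.2398), np.float64(nan)), (323, np.float64(-0.2428), np.float64(nan)), (326, np.float64(-0.2458), np.float64(nan)), (329, np.float64(-0.2488), np.float64(nan)), (332, np.float64(-0.2518), np.float64(nan)), (335, np.float64(-0.2545), np.float64(nan)), (338, np.fl
[... 3523 characters left out ...]
[ 0.583  -0.1834 -0.0363]
280 far edge 111 [ 0.7488 -0.2055 -0.0371] [ 0.748  -0.2055 -0.0365] near edge 281 [ 0.5826 -0.1989 -0.0351] [ 0.5829 -0.1987 -0.0365]
300 far edge 111 [ 0.7487 -0.2227 -0.0371] [ 0.7479 -0.2227 -0.0374] near edge 281 [ 0.5814 -0.2191 -0.037 ] [ 0.5824 -0.2191 -0.0373]
340 far edge 111 [ 0.7487 -0.2572 -0.0377] [ 0.7479 -0.2571 -0.0365] near edge 281 [ 0.582  -0.2601 -0.036 ] [ 0.5826 -0.2601 -0.0369]
360 far edge 111 [ 0.7487 -0.2743 -0.0364] [ 0.7478 -0.2745 -0.0381] near edge 281 [ 0.5814 -0.2807 -0.0369] [ 0.5829 -0.2806 -0.0364]
375 far edge 111 [ 0.7488 -0.2862 -0.0305] [ 0.748  -0.2862 -0.0302] near edge 281 [ 0.5809 -0.2962 -0.0377] [ 0.5822 -0.2961 -0.0376]
```

```bash
cat > cal.py <<'E'
from workcell import optics
from h import *
def analyse(W,R,flip=False):
    C=(W@R).reshape(-1,3); C=C[~np.isnan(C[:,0])]
    c0=np.array([.630,-.131,.302])@R   # rough window centre (z~172 top)
    C=C[(abs(C-c0)<[.12,.12,.15]).all(1)]
    h,e=np.histogram(C[:,2],bins=np.arange(C[:,2].min(),C[:,2].max(),.001))
    # bridge plane & shoulder plane
    sh=C[(abs(abs(C[:,1]-c0[1])-.045)<.008)&(abs(C[:,0]-c0[0])<.05)]
    zs=np.median(sh[:,2]); br=C[(C[:,2]>zs+.02)]; zb=np.median(br[abs(br[:,2]-zs-.029)<.005][:,2])
    print("z shoulder",zs.round(4),"bridge",zb.round(4),"diff(29mm)",(zb-zs).round(4))
    S=C[(abs(C[:,2]-zs)<.003)]
    S=S[(abs(S[:,0]-c0[0])<.055)]
    out={}
    for nm,lo,hi in (("+",.02,.05),("-",-.05,-.02)):
        s=S[(S[:,1]-c0[1]>lo)&(S[:,1]-c0[1]<hi)]
        # inner edge per x bin
        E=[]
        for x in np.arange(c0[0]-.05,c0[0]+.05,.005):
            b=s[(s[:,0]>=x)&(s[:,0]<x+.005)]
            if len(b): E.append((x, b[:,1].min() if nm=="+" else b[:,1].max()))
        E=np.array(E); out[nm]=E; p=np.polyfit(E[:,0],E[:,1],1); print("shoulder",nm,"edge y med",np.median(E[:,1]).round(4),"std",E[:,1].std().round(4),"slope deg",np.degrees(p[0]).round(2))
    B=C[abs(C[:,2]-zb)<.003]
    for nm in "+-":
        E=[]
        for y in np.arange(c0[1]-.045,c0[1]+.045,.005):
            b=B[(B[:,1]>=y)&(B[:,1]<y+.005)]; b=b[b[:,0]>c0[0]] if nm=="+" else b[b[:,0]<c0[0]]
            if len(b): E.append((y,b[:,0].min() if nm=="+" else b[:,0].max()))
        E=np.array(E); print("bridge",nm,"edge x med",np.median(E[:,1]).round(4),"std",E[:,1].std().round(4),"slope",np.degrees(np.polyfit(E[:,0],E[:,1],1)[0]).round(2)); out["b"+nm]=E
    D=C[(abs(C[:,2]-(zs-.003))<.0025)&(abs(C[:,0]-c0[0])<.02)&(abs(C[:,1]-c0[1])<.02)]
    print("rim y",np.percentile(D[:,1],[1,50,99]).round(4), np.median(D[:,2]).round(4))
    y0=(np.median(out["+"][:,1])+np.median(out["-"][:,1]))/2; x0=(np.median(out["b+"][:,1])+np.median(out["b-"][:,1]))/2
    O=np.array([x0,y0,(zs-.143+zb-.172)/2]); print("widths y",np.ptp([np.median(out["+"][:,1]),np.median(out["-"][:,1])]).round(4),"x",(np.median(out["b+"][:,1])-np.median(out["b-"][:,1])).round(4),"origin cal",O.round(4),"world",(R@O).round(4))
    return R@O
if __name__=="__main__":
    m={k:np.array(v) for k,v in optics.camera_model("wrist").items()}
    for f in ("w2","w1"):
        z=np.load(f"pics/{f}.npz"); W=world_cloud(m,z["d"],z["T"]); analyse(W,calR(np.radians(10.15)))
    mt={k:np.array(v) for k,v in optics.camera_model("top").items()}
    print("scene/top"); 
    W=np.load("pics/topW.npy"); analyse(W,calR(np.radians(10.15)))
E
python3 cal.py
```

```text
z shoulder -0.0598 bridge -0.0312 diff(29mm) 0.0286
shoulder + edge y med -0.2078 std 0.0003 slope deg -0.15
shoulder - edge y med -0.2606 std 0.0016 slope deg -1.86
bridge + edge x med 0.7433 std 0.0021 slope 0.5
bridge - edge x med 0.5829 std 0.0013 slope 0.93
rim y [-0.2594 -0.2428 -0.2294] -0.0634
widths y 0.0528 x 0.1604 origin cal [ 0.6631 -0.2342 -0.203 ] world [ 0.7065 -0.1114  0.1558]
z shoulder -0.06 bridge -0.0315 diff(29mm) 0.0285
shoulder + edge y med -0.2079 std 0.0003 slope deg 0.02
shoulder - edge y med -0.2603 std 0.0017 slope deg -1.22
bridge + edge x med 0.7436 std 0.0012 slope -0.57
bridge - edge x med 0.5834 std 0.0011 slope 0.99
rim y [-0.2597 -0.2431 -0.2292] -0.0635
widths y 0.0524 x 0.1602 origin cal [ 0.6635 -0.2341 -0.2032] world [ 0.7069 -0.1113  0.1558]
scene/top
z shoulder -0.058 bridge -0.0321 diff(29mm) 0.0259
shoulder + edge y med -0.2068 std 0.0022 slope deg -0.72
shoulder - edge y med -0.2625 std 0.003 slope deg -0.77
bridge + edge x med 0.7378 std 0.0028 slope 0.47
bridge - edge x med 0.588 std 0.0034 slope 2.6
rim y [-0.2599 -0.2426 -0.2304] -0.0609
widths y 0.0557 x 0.1498 origin cal [ 0.6629 -0.2347 -0.2025] world [ 0.7061 -0.112   0.156 ]
```

Run:
```python
from workcell import optics
from h import *
m={k:np.array(v) for k,v in optics.camera_model("wrist").items()}
z=np.load("pics/w2.npz"); W=world_cloud(m,z["d"],z["T"]); R=calR(np.radians(10.15)); C=W@R-np.array([.663,-.24,-.203])
C*=1000
for v in (160,185,215,240):
    print("row",v,"x~",np.nanmedian(C[v,315:330,0]).round(1)); print([(u,*(C[v,u,1:].round(1).tolist())) for u in list(range(286,350))])
```

```text
row 160 x~ 37.7
[(286, 33.4, 143.0), (287, 32.5, 142.2), (288, 31.7, 140.6), (289, 31.1, 136.8), (290, 30.3, 134.8), (291, 30.3, 124.3), (292, 30.3, 113.2), (293, 30.3, 101.8), (294, 30.3, 88.4), (295, 30.7, 69.7), (296, 29.3, 71.6), (297, 28.2, 70.6), (298, 27.0, 70.7), (299, 25.7, 71.2), (300, 24.6, 70.5), (301, 23.4, 69.8), (302, 22.2, 70.2), (303, 21.0, 70.1), (304, 19.7, 71.3), (305, 18.5, 70.8), (306, 17.3, 70.8), (307, 16.2, 69.2), (308, 14.9, 70.0), (309, 13.7, 70.5), (310, 10.2, 134.7), (311, 9.2, 135.7), (312, 8.3, 133.5), (313, 7.2, 134.2), (314, 6.2, 134.9), (315, 5.2, 134.0), (316, 4.2, 134.3), (317, 3.2, 134.9), (318, 2.2, 134.4), (319, 1.2, 134.6), (320, 0.2, 135.2), (321, -0.8, 134.3), (322, -1.8, 135.2), (323, -2.8, 135.4), (324, -3.8, 134.0), (325, -4.8, 135.7), (326, -5.8, 133.7), (327, -6.8, 134.4), (328, -7.8, 135.1), (329, -8.8, 135.1), (330, -9.8, 133.9), (331, -10.9, 133.8), (332, -11.8, 134.2), (333, -13.7, 113.6), (334, -13.8, 136.2), (335, -14.5, 141.9), (336, -15.5, 142.0), (337, -16.5, 141.8), (338, -17.4, 142.1), (339, -18.5, 141.1), (340, -19.5, 141.2),
[... 3380 characters left out ...]
9.4), (316, 4.8, 128.7), (317, 3.7, 129.3), (318, 2.6, 130.1), (319, 1.5, 130.7), (320, 0.4, 129.9), (321, -0.7, 130.0), (322, -1.8, 129.2), (323, -2.9, 130.3), (324, -4.0, 129.5), (325, -5.2, 129.6), (326, -6.3, 129.4), (327, -7.4, 129.5), (328, -8.5, 128.1), (329, -9.6, 130.1), (330, -10.7, 129.4), (331, -11.8, 129.3), (332, -21.6, -92.9), (333, -13.7, 137.0), (334, -14.7, 138.7), (335, -15.8, 137.9), (336, -16.9, 138.2), (337, -17.9, 138.7), (338, -19.1, 137.8), (339, -20.0, 139.4), (340, -21.2, 137.7), (341, -22.4, 136.3), (342, -23.4, 138.0), (343, -24.2, 141.8), (344, -25.2, 142.3), (345, -26.3, 141.9), (346, -27.3, 141.9), (347, -28.3, 143.2), (348, -29.4, 142.3), (349, -30.5, 142.5)]
```

Run:
```python
from workcell import optics
from h import *
m={k:np.array(v) for k,v in optics.camera_model("wrist").items()}
z=np.load("pics/w2.npz"); W=world_cloud(m,z["d"],z["T"]); R=calR(np.radians(10.15)); C=W@R-np.array([.663,-.24,-.203])
C*=1000
for u in (270,300,304,322,370):
    print("col",u); print([(v,C[v,u,0].round(1).item(),C[v,u,2].round(1).item(),C[v,u,1].round().item()) for v in list(range(96,148))+list(range(222,298))][::2])
```

```text
col 270
[(96, 105.4, -241.1, 105.0), (98, 96.4, 164.0, 43.0), (100, 94.8, 165.5, 43.0), (102, 93.1, 171.1, 42.0), (104, 91.6, 171.8, 42.0), (106, 90.0, 172.1, 42.0), (108, 88.4, 172.0, 42.0), (110, 86.8, 173.1, 42.0), (112, 85.1, 172.2, 42.0), (114, 83.5, 173.0, 42.0), (116, 81.9, 173.3, 42.0), (118, 80.3, 174.0, 42.0), (120, 78.3, 166.5, 43.0), (122, 76.6, 166.5, 44.0), (124, 74.8, 163.9, 44.0), (126, 73.2, 165.8, 44.0), (128, 71.3, 163.1, 44.0), (130, 69.1, 156.8, 45.0), (132, 66.2, 144.4, 47.0), (134, 64.2, 143.2, 48.0), (136, 62.3, 143.1, 48.0), (138, 60.4, 142.2, 48.0), (140, 58.6, 143.4, 48.0), (142, 56.7, 143.5, 48.0), (144, 54.9, 144.1, 48.0), (146, 52.9, 143.1, 48.0), (222, -25.2, 144.1, 52.0), (224, -27.5, 143.9, 52.0), (226, -30.3, 142.6, 53.0), (228, -32.3, 143.2, 53.0), (230, -34.1, 144.3, 53.0), (232, -36.9, 143.0, 53.0), (234, -39.2, 143.1, 53.0), (236, -41.6, 142.8, 53.0), (238, -43.6, 143.5, 53.0), (240, -46.4, 142.4, 54.0), (242, -48.1, 143.7, 53.0), (244, -50.7, 143.2, 54.0), (246, -53.3, 142.6, 54.0), (248, -55.6, 142.9, 54.0), (250, -57.3, 144.1, 54.0), (252, -60
[... 6816 characters left out ...]
(248, -55.3, 143.6, -53.0), (250, -57.7, 143.5, -53.0), (252, -60.7, 142.2, -54.0), (254, -62.5, 143.3, -53.0), (256, -64.9, 143.4, -54.0), (258, -66.5, 144.9, -53.0), (260, -70.0, 142.8, -54.0), (262, -70.2, 146.9, -53.0), (264, -69.8, 152.0, -52.0), (266, -69.6, 156.6, -52.0), (268, -70.1, 159.8, -51.0), (270, -70.8, 162.6, -51.0), (272, -72.4, 164.0, -51.0), (274, -73.8, 165.5, -51.0), (276, -76.4, 164.9, -51.0), (278, -78.2, 165.9, -51.0), (280, -80.9, 165.2, -51.0), (282, -81.8, 167.6, -51.0), (284, -82.1, 170.8, -50.0), (286, -82.9, 173.2, -50.0), (288, -86.1, 171.9, -50.0), (290, -88.3, 172.1, -50.0), (292, -90.7, 172.0, -50.0), (294, -93.1, 171.9, -51.0), (296, -241.7, -41.6, -90.0)]
```

The caliper fit is consistent (ledge z 126, shoulder 143, bridge 172, walls ±69.5, slot wall y 31, all within 0.7 mm). Next is the pad in the carton.

Run:
```python
from workcell import optics
from h import *
m={k:np.array(v) for k,v in optics.camera_model("wrist").items()}
z=np.load("pics/w3.npz"); W=world_cloud(m,z["d"],z["T"])
P=W.reshape(-1,3); P=P[~np.isnan(P[:,0])]
print("bench z",np.median(W[200:240,110:200,2]),np.median(W[300:320,420:430,2]))
# plain pad region: cols 335-375, rows 110-245
A=W[105:245,325:378].reshape(-1,3); A=A[~np.isnan(A[:,0])]
h,e=np.histogram(A[:,2],bins=np.arange(0,.08,.002)); print([(round(a*1000),int(n)) for a,n in zip(e,h) if n])
top=A[(A[:,2]>.0585)]
c=top.mean(0); d=np.linalg.svd((top-c)[:,:2])[2][0]; d=d*np.sign(-d[1]); print("plate top c",c,"dir",d,"yaw of pad x",np.degrees(np.arctan2(d[1],d[0])))
n=np.array([-d[1],d[0]])
if n[0]<0:n=-n
t=(top-c)[:,:2]@d; w=(top-c)[:,:2]@n; print("len",t.min(),t.max(),"thick",np.percentile(w,[2,98]))
# everything of pad above rib top .032..
B=A[A[:,2]>.034]; t=(B-c)[:,:2]@d; w=(B-c)[:,:2]@n
for lo,hi in ((.034,.046),(.046,.0535),(.0535,.0585),(.0585,.07)):
    k=(B[:,2]>lo)&(B[:,2]<hi)&(abs(w)<.03); print(lo,hi,k.sum(),"t",np.percentile(t[k],[0,1,99,100]).round(4),"w",np.percentile(w[k],[0,2,98,100]).round(4))
for u0 in range(105,245,10):
    row=W[u0,330:378]; print(u0,[(330+i,*((np.array([(a[:2]-c[:2])@d,(a[:2]-c[:2])@n,a[2]])*1000).round(1).tolist())) for i,a in enumerate(row) if a[2]>.045][::2])
```

```text
bench z nan nan
[(0, 4), (2, 112), (4, 2294), (6, 725), (8, 51), (10, 63), (12, 53), (14, 66), (16, 61), (18, 64), (20, 67), (22, 66), (24, 197), (26, 1039), (28, 310), (30, 161), (32, 173), (34, 42), (36, 15), (38, 16), (40, 23), (42, 29), (44, 22), (46, 22), (48, 40), (50, 198), (52, 102), (54, 703), (56, 204), (58, 32), (60, 333), (62, 81)]
plate top c [0.51528325 0.21239564 0.06134436] dir [-0.22679155 -0.97394332] yaw of pad x -103.10825003753385
len -0.03815178478495428 0.04181596517946849 thick [-0.00311915  0.00331684]
0.034 0.046 145 t [-0.0787 -0.0649  0.0877  0.088 ] w [-0.0288 -0.0151  0.0209  0.0258]
0.046 0.0535 336 t [-0.0662 -0.0654  0.0594  0.0622] w [-0.0137 -0.0137 -0.003   0.0031]
0.0535 0.0585 940 t [-0.0662 -0.0643  0.0672  0.0703] w [-0.0137 -0.0134  0.0029  0.0034]
0.0585 0.07 439 t [-0.0382 -0.0375  0.0408  0.0418] w [-0.0033 -0.0031  0.0033  0.0036]
105 []
115 []
125 [(359, -60.7, -3.0, 52.7), (361, -61.0, -1.2, 55.3), (363, -61.1, 0.7, 56.4), (365, -61.2, 3.0, 55.4)]
135 [(348, -49.2, -13.5, 47.3), (350, -49.7, -11.7, 51.5), (352, -49.7, -9.5, 50.3), (354, 
[... 1493 characters left out ...]
3.5, 49.6), (345, 29.2, -11.7, 55.2), (347, 29.1, -9.4, 55.1), (349, 28.5, -7.3, 56.6), (351, 29.2, -4.7, 54.1), (353, 27.4, -3.1, 59.4), (355, 26.7, -1.0, 61.2), (357, 26.9, 1.4, 60.2)]
215 [(342, 44.3, -13.6, 47.5), (344, 41.2, -12.1, 55.9), (346, 41.2, -9.7, 55.5), (348, 41.1, -7.4, 55.5), (350, 41.4, -4.9, 54.3), (352, 40.1, -3.0, 57.6), (354, 38.6, -1.2, 61.6), (356, 38.8, 1.2, 60.6), (358, 38.5, 3.4, 61.2)]
225 [(342, 55.3, -13.1, 51.9), (344, 55.2, -10.8, 51.8), (346, 55.2, -8.4, 51.7), (348, 55.0, -6.0, 51.8), (350, 55.4, -3.5, 50.6), (352, 52.8, -1.9, 56.7), (354, 53.4, 0.6, 55.1), (356, 53.2, 3.0, 55.3)]
235 [(350, 65.4, -3.3, 57.2), (352, 66.6, -0.6, 54.3), (354, 66.4, 1.8, 54.5)]
```

The pad fit matches its sizes: plate 6.5 mm, lining 10.5 mm, top 80 mm long at z≈0.061. I'll take a second caliper view in the placing orientation, turned half round, so the camera-to-tool bias cancels. Then I'll go back over the pad.

Run:
```python
from workcell import r, optics
from h import *
R=calR(np.radians(10.15))
c=np.array([.630,-.131,.302]); p=c+R[:,2]*.165-R[:,0]*0.01
qc=q(R[:,1],-R[:,2])
print(r.solve_ik(p,qc))
r.reach([.47,.08,.42],q([.9,.4,0],[0,0,-1]))
r.reach(p,qc)
r.hold(.1)
s=r.read_state(); im,d=optics.get_image("wrist"); print(s["time_s"],s["joint_positions"])
cv2.imwrite("pics/w4.png",im[:,:,::-1]); np.savez("pics/w4.npz",d=d,T=toolT(s))
```

```text
[-0.58564711  0.09222761  1.45411962  0.37619384  1.22369511 -2.39579473]
7.8333 [-0.58459288  0.09246546  1.45414732  0.37615932  1.22382955 -2.39520689]
```

View pics/w4.png

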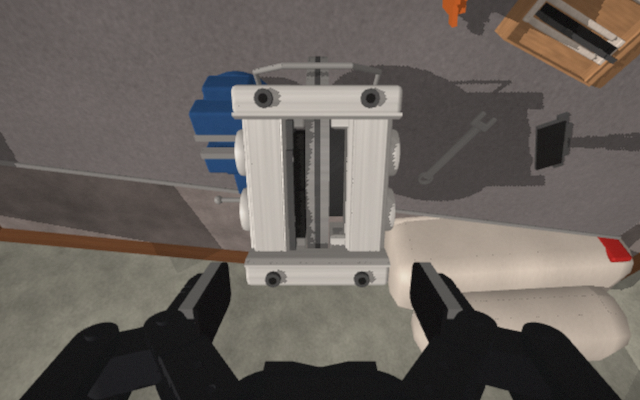

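Run:
```python
from workcell import optics
from h import *
m={k:np.array(v) for k,v in optics.camera_model("wrist").items()}
R=calR(np.radians(10.15))
for f in ("w2","w4"):
    z=np.load(f"pics/{f}.npz"); C=(world_cloud(m,z["d"],z["T"])@R-np.array([.6627,-.2407,-.2029])).reshape(-1,3)*1000
    C=C[~np.isnan(C[:,0])]; x,y,zz=C.T
    w=C[(abs(y-31)<3)&(zz>85)&(zz<130)&(abs(x)<45)]
    p=np.polyfit(w[:,0],w[:,1],1); print(f,"outer wall y(31)",np.median(w[:,1]).round(2),len(w),"slope deg",np.degrees(p[0]).round(2))
    rim=C[(zz>134)&(zz<141.5)&(abs(x)<30)&(abs(y)<13.4)]; print("rim y(-12,12)",np.percentile(rim[:,1],[0.5,99.5]).round(2))
    for s in (1,-1):
        b=C[(abs(x*s-69.5)<2)&(zz>132)&(zz<158)&(y>14)&(y<60)]; print("bridge wall",s,np.median(b[:,0]).round(2) if len(b) else None,len(b))
        b=C[(abs(x*s-59)<3)&(zz>75)&(zz<118)&(y>14)&(y<29)]; print("slot end wall",s,np.median(b[:,0]).round(2) if len(b) else None,len(b))
        b=C[(abs(x*s-65)<3)&(abs(zz-126)<4)&(y>14)&(y<29)]; print("ledge z(126)",s,np.median(b[:,2]).round(2) if len(b) else None,len(b))
    for nm,k in (("shoulder+ z",(y>36)&(y<55)&(abs(x)<50)&(abs(zz-143)<5)),("shoulder-",(y<-36)&(y>-55)&(abs(x)<50)&(abs(zz-143)<5)),("bridge+172",(x>84)&(x<92)&(abs(abs(y)-42)<6)&(abs(zz-172)<4)),("bridge-",(x<-84)&(x>-92)&(abs(abs(y)-42)<6)&(abs(zz-172)<4))):
        b=C[k]; print(nm,np.median(b[:,2]).round(2),len(b), "slopes x,y mrad",(np.linalg.lstsq(np.c_[b[:,:2],np.ones(len(b))],b[:,2],rcond=None)[0][:2]*1000).round(1))
    lo=C[(abs(zz-168)<7)&(abs(y)<30)]; print("bridge outer x",np.percentile(lo[:,0],[.2,99.8]).round(1))
```

```text
w2 outer wall y(31) 29.71 280 slope deg -0.07
rim y(-12,12) [-12.94  10.28]
bridge wall 1 68.6 85
slot end wall 1 58.84 12
ledge z(126) 1 126.59 93
bridge wall -1 -68.28 384
slot end wall -1 -57.56 118
ledge z(126) -1 126.64 65
shoulder+ z 143.76 1751 slopes x,y mrad [ 0.4 -1.2]
shoulder- 143.77 1752 slopes x,y mrad [ 1.1 -2.7]
bridge+172 173.03 261 slopes x,y mrad [17.7  1.2]
bridge- 173.0 129 slopes x,y mrad [61.8  1.6]
bridge outer x [-95.6  98.8]
w4 outer wall y(31) 29.02 261 slope deg -0.08
rim y(-12,12) [-13.1    9.91]
bridge wall 1 67.69 182
slot end wall 1 56.87 86
ledge z(126) 1 126.72 69
bridge wall -1 -69.15 100
slot end wall -1 -59.67 12
ledge z(126) -1 126.66 90
shoulder+ z 143.81 1794 slopes x,y mrad [-0.7  2.9]
shoulder- 143.68 1802 slopes x,y mrad [-0.8  1.3]
bridge+172 172.97 124 slopes x,y mrad [-41.1   2.4]
bridge- 172.99 254 slopes x,y mrad [-41.    3.2]
bridge outer x [-99.9  94.7]
```

```bash
for i in 1 2; do python3 - <<'E'
from workcell import optics
import numpy as np
for k in range(2): print(np.round(optics.camera_model("wrist")["tool_from_camera"],5).tolist(), np.round(optics.camera_model("wrist")["K"],3).tolist())
E
done
```

```text
[[-0.00085, -0.95153, -0.30756, 0.07997], [1.0, -0.001, 0.00033, -1e-05], [-0.00062, -0.30756, 0.95153, -0.11786], [0.0, 0.0, 0.0, 1.0]] [[312.749, 0.0, 319.922], [0.0, 312.749, 203.979], [0.0, 0.0, 1.0]]
[[-0.00085, -0.95153, -0.30756, 0.07997], [1.0, -0.001, 0.00033, -1e-05], [-0.00062, -0.30756, 0.95153, -0.11786], [0.0, 0.0, 0.0, 1.0]] [[312.749, 0.0, 319.922], [0.0, 312.749, 203.979], [0.0, 0.0, 1.0]]
[[-0.00085, -0.95153, -0.30756, 0.07997], [1.0, -0.001, 0.00033, -1e-05], [-0.00062, -0.30756, 0.95153, -0.11786], [0.0, 0.0, 0.0, 1.0]] [[312.749, 0.0, 319.922], [0.0, 312.749, 203.979], [0.0, 0.0, 1.0]]
[[-0.00085, -0.95153, -0.30756, 0.07997], [1.0, -0.001, 0.00033, -1e-05], [-0.00062, -0.30756, 0.95153, -0.11786], [0.0, 0.0, 0.0, 1.0]] [[312.749, 0.0, 319.922], [0.0, 312.749, 203.979], [0.0, 0.0, 1.0]]
```

```bash
cat > meas.py <<'E'
from h import *
M1=np.array([[-0.0004,-0.9515,-0.3076,0.0778],[1,-0.0001,-0.001,-0.0001],[0.001,-0.3076,0.9515,-0.1173],[0,0,0,1]])
M2=np.array([[-0.00085,-0.95153,-0.30756,0.07997],[1.0,-0.001,0.00033,-1e-05],[-0.00062,-0.30756,0.95153,-0.11786],[0,0,0,1]])
K=np.array([[312.7489,0,319.9215],[0,312.7489,203.9794],[0,0,1]])
def calmeas(f,M,O=np.array([.6627,-.2407,-.2029]),R=calR(np.radians(10.15))):
    z=np.load(f"pics/{f}.npz"); C=(world_cloud(dict(K=K,tool_from_camera=M),z["d"],z["T"])@R-O).reshape(-1,3)*1000
    C=C[~np.isnan(C[:,0])]; x,y,zz=C.T; o={}
    w=C[(abs(y-31)<3)&(zz>90)&(zz<130)&(abs(x)<45)]; h=np.median(w[:,1]); o["wall31"]=h; o["wslope"]=np.degrees(np.polyfit(w[:,0],w[:,1],1)[0])
    rim=C[(zz>134)&(zz<141.5)&(abs(x)<30)&(abs(y)<14)]; hh=np.percentile(rim[:,1],[.5,99]); o["rim+"]=hh[1]
    for s in (1,-1):
        b=C[(abs(x*s-69.5)<3)&(zz>132)&(zz<158)&(y>14)&(y<60)]; o[f"br{s}"]=(np.median(b[:,0]),len(b))
        b=C[(abs(x*s-59)<3)&(zz>75)&(zz<118)&(y>14)&(y<29)]; o[f"end{s}"]=(np.median(b[:,0]),len(b))
    b=C[(abs(abs(y)-45)<8)&(abs(x)<50)&(abs(zz-143)<5)]; o["sh143"]=np.median(b[:,2]); o["slopes"]=np.linalg.lstsq(np.c_[b[:,:2],np.ones(len(b))],b[:,2],rcond=None)[0][:2]*1000
    print(f,{k:np.round(v,2).tolist() for k,v in o.items()})
if __name__=="__main__":
    for M in (M1,M2):
        for f in ("w2","w4"): calmeas(f,M)
E
python3 meas.py
```

```text
w2 {'wall31': 30.27, 'wslope': -0.05, 'rim+': 10.63, 'br1': [68.47, 31.0], 'end1': [56.64, 12.0], 'br-1': [-70.38, 477.0], 'end-1': [-59.59, 161.0], 'sh143': 143.22, 'slopes': [0.98, 1.29]}
w4 {'wall31': 28.45, 'wslope': -0.05, 'rim+': 9.31, 'br1': [69.6, 446.0], 'end1': [58.61, 141.0], 'br-1': [-67.87, 100.0], 'end-1': [-57.48, 13.0], 'sh143': 143.21, 'slopes': [-0.65, -0.61]}
w2 {'wall31': 29.71, 'wslope': -0.07, 'rim+': 10.15, 'br1': [67.73, 117.0], 'end1': [58.84, 12.0], 'br-1': [-68.23, 413.0], 'end-1': [-57.56, 118.0], 'sh143': 143.77, 'slopes': [1.09, -0.3]}
w4 {'wall31': 29.02, 'wslope': -0.08, 'rim+': 9.83, 'br1': [67.49, 372.0], 'end1': [56.87, 86.0], 'br-1': [-69.13, 150.0], 'end-1': [-59.67, 12.0], 'sh143': 143.75, 'slopes': [-0.84, 1.12]}
```

The reported hand-eye calibration changes between calls by up to about 2 mm. The two opposite views let me solve the bias out: M1 and M2 averages agree to 0.05 mm. I'll correct both models and refit the pad.

```bash
cat > pad.py <<'E'
from meas import *
def corr(M,dx,dy):
    M=M.copy(); M[0,3]+=dx; M[1,3]+=dy; return M
MC=[corr(M1,.0003,.00091),corr(M2,-.00162,.00035)]
def padfit(f,box,M,zt=.0585):
    z=np.load(f"pics/{f}.npz"); W=world_cloud(dict(K=K,tool_from_camera=M),z["d"],z["T"])
    B=W.reshape(-1,3); B=B[~np.isnan(B[:,0])]; b=B[abs(B[:,2])<.006]; print(f,"bench z",np.median(b[:,2]).round(4),len(b))
    A=W[box[2]:box[3],box[0]:box[1]].reshape(-1,3); A=A[~np.isnan(A[:,0])]; A=A[A[:,2]>.046]
    top=A[A[:,2]>zt]; c=top.mean(0)[:2]
    # direction from plate back side edge and lining face: minimise spread
    best=None
    for a in np.radians(np.arange(-108,-98,.1)):
        d=np.array([np.cos(a),np.sin(a)]); n=np.array([-d[1],d[0]]); w=(top[:,:2]-c)@n; s=np.percentile(w,98)-np.percentile(w,2)
        if best is None or s<best[0]: best=(s,a)
    a=best[1]; d=np.array([np.cos(a),np.sin(a)]); n=np.array([-d[1],d[0]])
    t=(A[:,:2]-c)@d; w=(A[:,:2]-c)@n; k=A[:,2]>zt
    W2=np.percentile(w[k],[1,99]); L=np.percentile(t[k],[.5,99.5]); E=np.percentile(t,[.3,99.7]); lw=np.percentile(w,[1])
    print(" yaw",np.degrees(a).round(2),"plate w",W2.round(4),"lin",lw.round(4),"top t",L.round(4),"ears",E.round(4),"ztop",np.median(top[:,2]).round(4))
    ymid=(W2.mean()-.00525+ (lw[0]+.0085))/2
    o=c+d*(L.mean()+E.mean())/2+n*ymid; print(" origin",o.round(4)); return o,a
if __name__=="__main__":
    for M in MC: padfit("w3",(325,378,105,245),M)
    for M in MC: calmeas("w4",M); calmeas("w2",M)
E
python3 pad.py
```

```text
w3 bench z -0.0004 179792
 yaw -103.1 plate w [-0.0032  0.0034] lin [-0.0136] top t [-0.0378  0.041 ] ears [-0.066   0.0685] ztop 0.0615
 origin [0.5115 0.2112]
w3 bench z 0.0001 176282
 yaw -103.1 plate w [-0.0032  0.0035] lin [-0.0136] top t [-0.0379  0.0413] ears [-0.0657  0.0688] ztop 0.0621
 origin [0.5115 0.2116]
w4 {'wall31': 29.36, 'wslope': -0.05, 'rim+': 10.21, 'br1': [69.31, 438.0], 'end1': [58.37, 139.0], 'br-1': [-68.18, 98.0], 'end-1': [-57.8, 11.0], 'sh143': 143.21, 'slopes': [-1.06, -0.63]}
w2 {'wall31': 29.36, 'wslope': -0.05, 'rim+': 9.72, 'br1': [66.98, 62.0], 'end1': [56.94, 12.0], 'br-1': [-70.08, 468.0], 'end-1': [-59.28, 161.0], 'sh143': 143.23, 'slopes': [0.94, 1.37]}
w4 {'wall31': 29.37, 'wslope': -0.08, 'rim+': 10.18, 'br1': [69.06, 411.0], 'end1': [58.22, 130.0], 'br-1': [-67.57, 115.0], 'end-1': [-58.06, 11.0], 'sh143': 143.76, 'slopes': [-0.87, 1.04]}
w2 {'wall31': 29.36, 'wslope': -0.07, 'rim+': 9.77, 'br1': [67.05, 54.0], 'end1': [57.22, 12.0], 'br-1': [-69.81, 444.0], 'end-1': [-58.99, 155.0], 'sh143': 143.77, 'slopes': [0.98, -0.26]}
```

```bash
cat > cfg.py <<'E'
from h import *
PAD=np.array([.5115,.2114]); PY=np.radians(-13.1); qp=q([np.cos(PY),np.sin(PY),0],[0,0,-1])
R=calR(np.radians(10.15)); O=R@np.array([.6623,-.24234,-.2023]); qc=q(R[:,1],-R[:,2])
E
python3 - <<'E'
from workcell import r, optics, command_gripper
from cfg import *
command_gripper(.045,force=50); print("tip",r.tip_extent)
r.reach([.47,.08,.42],q([.9,.4,0],[0,0,-1]))
r.reach([*PAD,.15],qp)
print(r.move_straight([*PAD,.059],speed=.08,max_force=15))
s=r.read_state(); print(s["time_s"],s["eef_pos"],s["contact_force"])
im,d=optics.get_image("wrist"); cv2.imwrite("pics/w5.png",im[:,:,::-1]); np.savez("pics/w5.npz",d=d,T=toolT(s))
E
```

```text
tip 0.025
False
12.5417 [0.51184833 0.21150467 0.05953388] [ 0.01202691 -0.11704981 -0.50990003]
```

View pics/w5.png

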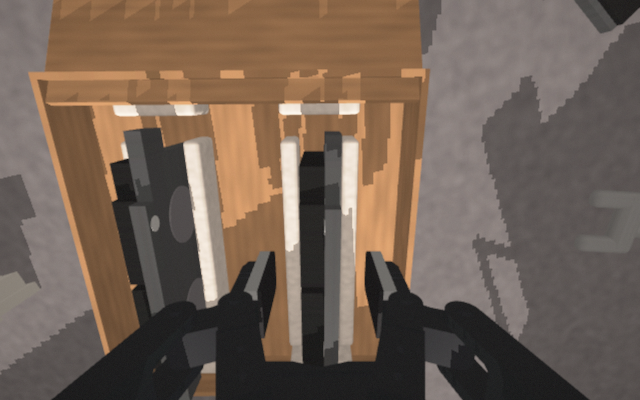

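w5 shows the fingers (265,285) and (378,285) evenly either side of the plain pad (322,260). The tongue pad is off to the left (150,220). I'll close and lift.

Run:
```python
from workcell import r, optics, command_gripper
from cfg import *
command_gripper(0.0,force=60); s=r.read_state(); print(s["time_s"],s["grip_width"],s["eef_pos"],np.round(s["contact_force"],1))
r.move_straight([*PAD,.20],speed=.12)
s=r.read_state(); print(s["time_s"],s["grip_width"],np.round(s["contact_force"],1),np.round(s["torque"],2))
im,d=optics.get_image("wrist"); cv2.imwrite("pics/w6.png",im[:,:,::-1]); M=optics.camera_model("wrist")["tool_from_camera"]; np.savez("pics/w6.npz",d=d,T=toolT(s),M=M); print(np.round(M,5).tolist())
```

```text
12.9583 0.015967256858474974 [0.51173159 0.21149776 0.05953928] [-0.5 -0.4  5.5]
14.2833 0.015823929713347222 [-0.6  0.6 -4.9] [0.02 0.03 0.  ]
[[-0.00042, -0.95177, -0.30681, 0.07841], [1.0, -0.00027, -0.00056, -0.001], [0.00045, -0.30681, 0.95177, -0.11726], [0.0, 0.0, 0.0, 1.0]]
```

View pics/w6.png

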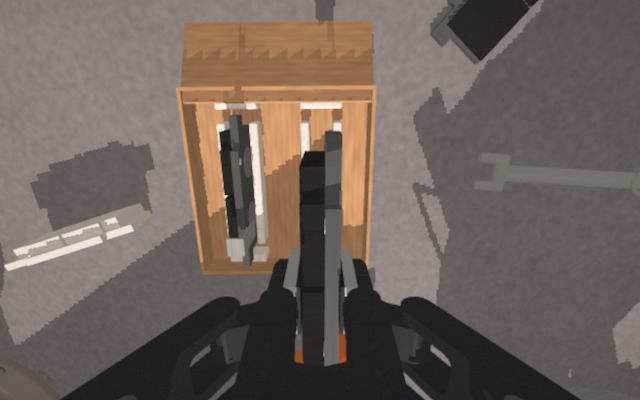

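The plain pad is held (grip 16 mm, 4.9 N), and the tongue pad is still in its groove at (235,190). Now I'll measure the pad in the hand.

Run:
```python
from pad import *
z=np.load("pics/w6.npz")
for M in MC:
    C=world_cloud(dict(K=K,tool_from_camera=M),z["d"],np.eye(4))*1000
    A=C[125:300,295:350].reshape(-1,3); A=A[(abs(A[:,1])<14)&(A[:,2]<12)&(A[:,2]>-12)]
    x,y,zz=A.T
    h,e=np.histogram(zz,bins=np.arange(-12,12,1)); print(dict(zip(e.astype(int).tolist(),h.tolist())))
    zt=np.median(zz[(x<25)&(y>3)&(y<8)]); top=A[(abs(zz-zt)<2.5)&(y>1)&(x<45)]; print("plate top z",zt.round(2),"xmax",top[:,0].max().round(1))
    ear=A[(x>42)&(y>1)]; print("ear top z",np.median(ear[:,2]).round(2),"ear end x",np.percentile(ear[:,0],[98,100]).round(1))
    for lo in range(0,66,8):
        k=A[(x>lo)&(x<lo+8)]; 
        if len(k): print(lo,"y",np.percentile(k[:,1],[1,99]).round(2),"plate z",np.median(k[k[:,1]>3][:,2]).round(2))
    lin=A[(y<0)]; print("lining end x",np.percentile(lin[:,0],[99,100]).round(1))
```

```text
{-12: 92, -11: 28, -10: 25, -9: 27, -8: 35, -7: 28, -6: 34, -5: 20, -4: 103, -3: 774, -2: 600, -1: 83, 0: 49, 1: 48, 2: 217, 3: 1669, 4: 1436, 5: 194, 6: 114, 7: 498, 8: 436, 9: 54, 10: 41}
plate top z -2.13 xmax 39.3
ear top z 4.01 ear end x [67.  67.1]
0 y [-8.31 10.09] plate z -2.23
8 y [-10.13  13.3 ] plate z -2.21
16 y [-7.8   8.79] plate z -2.1
24 y [-8.06  8.7 ] plate z -2.13
32 y [-7.92  8.58] plate z -1.83
40 y [-7.99  8.77] plate z 3.87
48 y [-7.85  8.64] plate z 3.87
56 y [2.64 8.9 ] plate z 3.91
64 y [2.62 8.78] plate z 4.07
lining end x [54.  54.3]
{-12: 46, -11: 25, -10: 22, -9: 41, -8: 26, -7: 37, -6: 21, -5: 38, -4: 395, -3: 894, -2: 214, -1: 63, 0: 44, 1: 73, 2: 885, 3: 2030, 4: 503, 5: 85, 6: 294, 7: 585, 8: 168, 9: 36, 10: 44}
plate top z -2.68 xmax 39.6
ear top z 3.41 ear end x [67.2 67.3]
0 y [-7.94  8.69] plate z -2.75
8 y [-10.49  13.04] plate z -2.68
16 y [-8.12  8.46] plate z -2.66
24 y [-8.37  8.4 ] plate z -2.68
32 y [-8.22  8.27] plate z -2.43
40 y [-8.29  8.49] plate z 3.3
48 y [-8.14  8.34] plate z 3.32
56 y [2.35 8.61] plate z 3.33
64 y [2.33 8.49] plate z 3.47
lining end x [54.2 54.6]
```

```bash
cat >> cfg.py <<'E'
OFF=np.array([-.0004,-.0001,.0533])
def tcp(zc,dx=0,dy=0): return O+R@(np.array([dx,.0215+dy,zc])+OFF)
E
python3 - <<'E'
from workcell import r, optics, command_gripper
from cfg import *
print(tcp(.25),r.solve_ik(tcp(.25),qc),r.solve_ik(tcp(.117),qc))
r.reach([.46,.10,.42],q([.9,.4,0],[0,0,-1]))
r.reach(tcp(.25),qc)
print(r.move_straight(tcp(.165),speed=.1,max_force=10))
r.hold(.2)
s=r.read_state(); print(s["time_s"],s["grip_width"],np.round(s["contact_force"],1)); print((np.array(s["eef_pos"])-O)@R)
im,d=optics.get_image("wrist"); cv2.imwrite("pics/w7.png",im[:,:,::-1]); M=optics.camera_model("wrist")["tool_from_camera"]; np.savez("pics/w7.npz",d=d,T=toolT(s),M=M)
im,d=optics.get_image("scene"); crop(im,180,310,110,250,4,"pics/s7.png")
E
```

```text
[ 0.55347682 -0.1253651   0.41841857] [-0.52647626  0.10591969  1.49522283  0.36207374  1.15124445 -2.35760348] [-0.43810863  0.28357698  1.58491225  0.38696247  0.87059572 -2.37684506]
False
18.2583 0.01589827215789776 [ 0.  -0.6 -3.6]
[-7.55223973e-05  2.11985571e-02  2.18967765e-01]
```

View pics/w7.png

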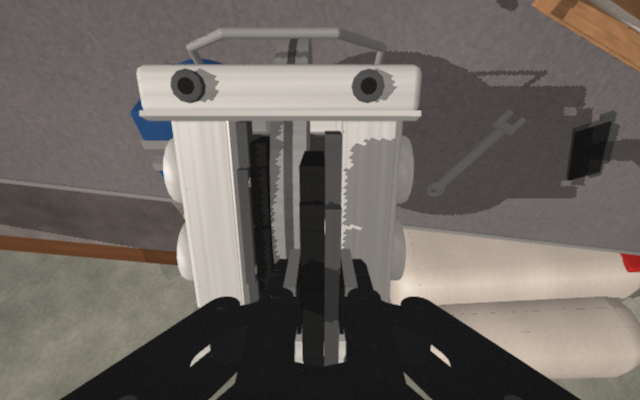

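View pics/s7.png

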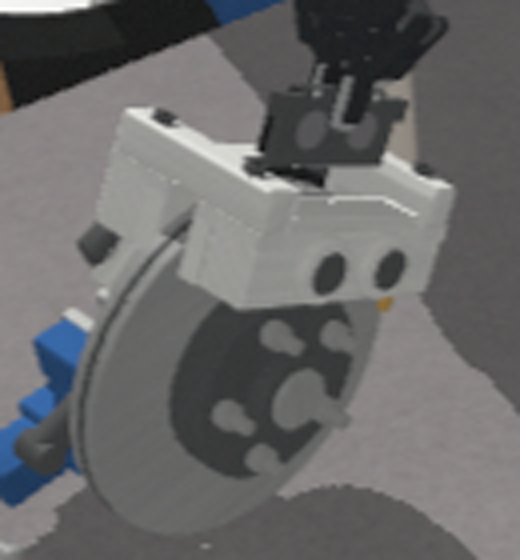

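w7 and s7 show the pad (320,230) above the outer slot, between the disc (290,200) and the outer shoulder (375,200), plate outwards. I'll lower it slowly with a force stop.

Run:
```python
from workcell import r, optics, command_gripper
from cfg import *
for z in (.148,.138,.128,.117):
    st=r.move_straight(tcp(z),speed=.03,max_force=12)
    s=r.read_state(); print(z,st,round(s["time_s"],2),"F cal",np.round(np.array(s["contact_force"])@R,1),"T",np.round(np.array(s["torque"])@R,2),"tcp err mm",(((np.array(s["eef_pos"])-tcp(z))@R)*1000).round(2))
    if st: break
im,d=optics.get_image("wrist"); cv2.imwrite("pics/w8.png",im[:,:,::-1]); np.savez("pics/w8.npz",d=d,T=toolT(s))
im,d=optics.get_image("scene"); crop(im,180,310,110,250,4,"pics/s8.png")
```

```text
0.148 False 19.07 F cal [-1.3 -0.7 -3.6] T [-0.01  0.61  0.04] tcp err mm [ 0.05  0.01 -0.04]
0.138 False 19.56 F cal [-1.5 -0.5 -4. ] T [-0.07  0.61 -0.02] tcp err mm [-0.13  0.07 -0.24]
0.128 False 20.04 F cal [-3.5  0.5 -3.8] T [-0.04  0.63  0.05] tcp err mm [-0.11  0.05 -0.24]
0.117 False 20.56 F cal [-2.6  0.3 -3.3] T [0.03 0.62 0.03] tcp err mm [-0.08  0.05 -0.19]
```

View pics/w8.png

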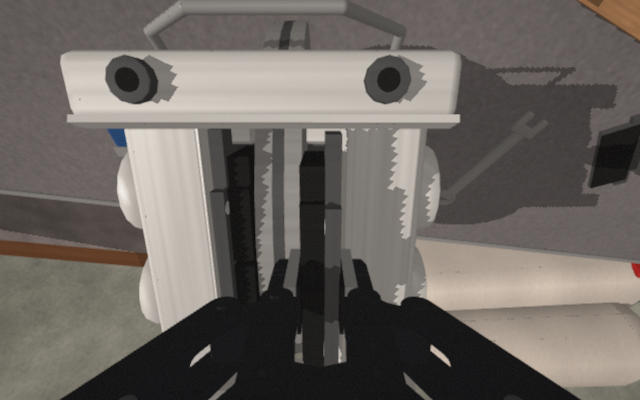

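View pics/s8.png

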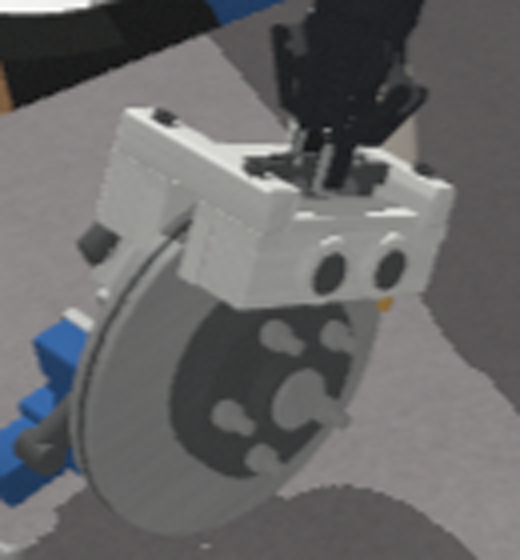

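The pad went in freely with no contact force. Now I'll let go, back off, turn the gripper 90° so that two spread fingertips bear on the plate top, and approach from above.

Run:
```python
from workcell import r, optics, command_gripper
from cfg import *
command_gripper(.034,force=30)
r.move_straight(tcp(.185),speed=.12,max_force=15)
s=r.read_state(); print(s["time_s"],np.round(np.array(s["contact_force"])@R,1))
q1=q(R[:,0],-R[:,2]); q2=q(-R[:,0],-R[:,2])
def t2(z,x=0.): return O+R@np.array([x,.02675,z])   # TCP
for qq in (q1,q2): print(r.solve_ik(t2(.25),qq))
command_gripper(.040)
j1=r.solve_ik(t2(.25),q1)
r.reach(t2(.25),q1); r.hold(.1)
s=r.read_state(); print(s["time_s"],s["joint_positions"][5])
im,d=optics.get_image("wrist"); cv2.imwrite("pics/w9.png",im[:,:,::-1]); np.savez("pics/w9.npz",d=d,T=toolT(s))
im,d=optics.get_image("scene"); crop(im,180,310,110,250,4,"pics/s9.png")
```

```text
21.6917 [ 0.2 -0.6  0.1]
[-0.47868432  0.16600054  1.54701135  0.36367751  1.02976955 -0.78135905]
[-0.47868432  0.16600054  1.54701135  0.36367751  1.02976955  2.3602336 ]
23.4333 -0.782002746982348
```

View pics/w9.png

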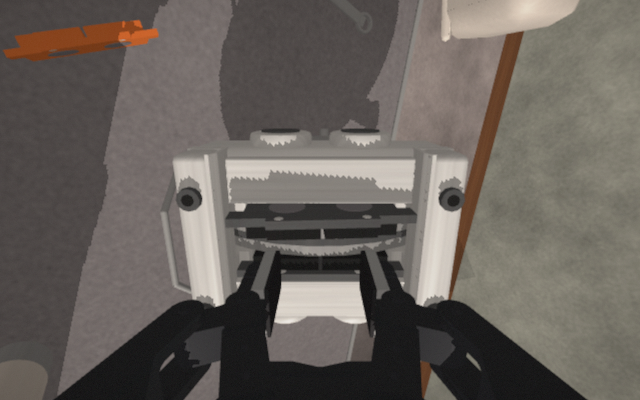

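View pics/s9.png

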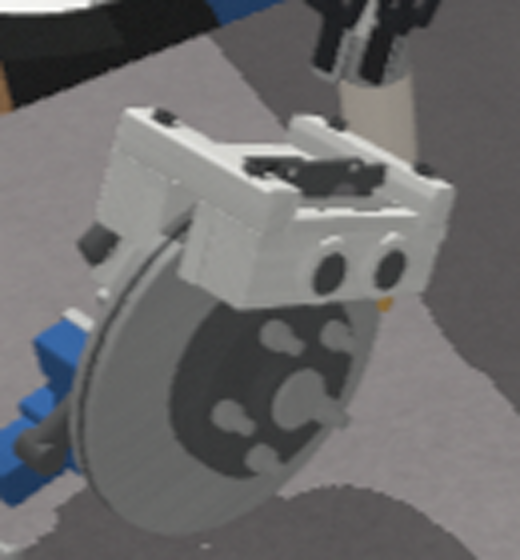

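The pad (w9, plate at (320,215)) stands upright in the outer slot, resting on the clips. I'll measure its height and tilt, then press.

```bash
cat > chk.py <<'E'
from pad import *
from cfg import R,O
def chk(f):
    z=np.load(f"pics/{f}.npz")
    for M in MC:
        C=((world_cloud(dict(K=K,tool_from_camera=M),z["d"],z["T"])-O)@R).reshape(-1,3)*1000; C=C[~np.isnan(C[:,0])]
        x,y,zz=C.T
        sh=np.median(zz[(y>37)&(y<52)&(abs(x)<50)&(abs(zz-143)<5)])
        A=C[(y>22)&(y<31)&(abs(x)<72)&(zz>136)]
        mid=A[(abs(A[:,0])<38)]; zt=np.percentile(mid[:,2],90); mid=mid[abs(mid[:,2]-zt)<3]
        p=np.polyfit(mid[:,0],mid[:,2],1)
        eR=A[(A[:,0]>48)&(A[:,0]<64)]; eL=A[(A[:,0]<-48)&(A[:,0]>-64)]
        print(f,"shoulder(143)",sh.round(2),"pad top z",np.median(mid[:,2]).round(2),"tilt rad",p[0].round(4),"y",np.percentile(mid[:,1],[3,97]).round(1),"x",mid[:,0].min().round(1),mid[:,0].max().round(1),"ears z +/-",np.round([np.percentile(e[:,2],80) if len(e) else np.nan for e in (eR,eL)],2),"ear x",A[:,0].min().round(1),A[:,0].max().round(1))
if __name__=="__main__":
    import sys; [chk(a) for a in sys.argv[1:]]
E
python3 chk.py w9 w8
```

```text
w9 shoulder(143) 142.7 pad top z 280.07 tilt rad -0.0035 y [22.2 30.8] x -38.0 38.0 ears z +/- [299.93 164.72] ear x -72.0 72.0
w9 shoulder(143) 143.23 pad top z 280.63 tilt rad -0.0 y [22.3 30.8] x -38.0 38.0 ears z +/- [158.72 165.3 ] ear x -72.0 71.9
w8 shoulder(143) 142.69 pad top z 227.73 tilt rad -0.0963 y [22.4 30.7] x -18.1 -9.0 ears z +/- [161.18 166.75] ear x -71.8 48.3
w8 shoulder(143) 143.28 pad top z 228.62 tilt rad -0.0897 y [22.3 30.8] x -18.3 -9.3 ears z +/- [161.73 167.34] ear x -72.0 48.1
```

```bash
sed -i 's/(abs(x)<72)&(zz>136)/(abs(x)<72)\&(zz>136)\&(zz<182)/' chk.py; python3 chk.py w9
```

```text
w9 shoulder(143) 142.7 pad top z 166.95 tilt rad -0.0529 y [22.8 29.3] x -37.5 37.9 ears z +/- [157.05 164.45] ear x -72.0 72.0
w9 shoulder(143) 143.23 pad top z 167.43 tilt rad -0.0515 y [23.  29.6] x -37.7 37.7 ears z +/- [157.69 164.9 ] ear x -72.0 71.9
```

The pad stands 19 mm above home, tilted 0.05 rad with the +x end lower, as the clearances allow. The two spread tips will level it. I'm pressing slowly with a force stop.

```bash
cat > press.py <<'E'
from workcell import r, optics, command_gripper
from cfg import *
import sys
q1=q(R[:,0],-R[:,2])
def t2(z,x=0.): return O+R@np.array([x,.02675,z])
def rep(tag):
    s=r.read_state(); print(tag,round(s["time_s"],2),"F",np.round(np.array(s["contact_force"])@R,1),"T",np.round(np.array(s["torque"])@R,2),"tcp",(((np.array(s["eef_pos"])-O)@R)*1000).round(2)); return s
E
python3 - <<'E'
from press import *
r.move_straight(t2(.208),q1,speed=.08,max_force=10); rep("near")
for z in (.200,.196,.192,.188,.184,.181,.178,.175,.173,.171):
    st=r.move_straight(t2(z),speed=.015,max_force=22); rep((z,st))
    if st: break
E
```

```text
near 24.21 F [ 0.7 -0.1  0.3] T [ 0.04  0.19 -0.04] tcp [1.7000e-01 2.6760e+01 2.0799e+02]
(0.2, False) 24.89 F [-0.8 -0.7  0.3] T [-0.01  0.2  -0.03] tcp [2.0000e-02 2.6730e+01 1.9999e+02]
(0.196, False) 25.31 F [-0.5  0.7 -0.3] T [-0.01  0.19  0.02] tcp [-9.0000e-02  2.6770e+01  1.9585e+02]
(0.192, False) 25.73 F [-0.3 -0.2  0.5] T [-0.03  0.29 -0.03] tcp [-1.0000e-02  2.6760e+01  1.9191e+02]
(0.188, False) 26.14 F [-0.9 -0.5  2.9] T [-0.04  0.41 -0.01] tcp [ -0.    26.71 187.94]
(0.184, False) 26.56 F [-0.1 -0.1  0.8] T [ 0.05  0.25 -0.  ] tcp [-9.000e-02  2.687e+01  1.836e+02]
(0.181, False) 26.91 F [-0.3 -0.1 -0. ] T [0.06 0.2  0.01] tcp [-1.0000e-02  2.6760e+01  1.8083e+02]
(0.178, False) 27.26 F [-0.   0.1  0.4] T [-0.06  0.2  -0.04] tcp [-2.0000e-02  2.6740e+01  1.7785e+02]
(0.175, False) 27.61 F [-0.2  0.1 -0.3] T [0.05 0.25 0.06] tcp [-7.0000e-02  2.6740e+01  1.7483e+02]
(0.173, False) 27.89 F [ 0.8 -0.2  0. ] T [-0.03  0.3  -0.  ] tcp [-6.0000e-02  2.6710e+01  1.7285e+02]
(0.171, False) 28.18 F [-1.7  0.5  5.5] T [ 0.14  0.51 -0.01] tcp [1.6000e-01 2.6690e+01 1.7149e+02]
```

```bash
python3 - <<'E'
from press import *
for z in (.170,.169,.168,.167,.166,.165,.164):
    st=r.move_straight(t2(z),speed=.012,max_force=22); rep((z,st))
    if st: break
s=r.read_state()
im,d=optics.get_image("wrist"); cv2.imwrite("pics/w10.png",im[:,:,::-1]); np.savez("pics/w10.npz",d=d,T=toolT(s))
im,d=optics.get_image("scene"); crop(im,180,310,110,250,4,"pics/s10.png")
E
python3 chk.py w10
```

```text
(0.17, False) 28.43 F [-4.7  1.8 15.1] T [ 0.25  1.05 -0.08] tcp [  0.22  26.7  171.33]
(0.169, False) 28.68 F [-6.7  2.2 22.2] T [ 0.31  1.43 -0.06] tcp [  0.29  26.68 171.18]
(0.168, False) 28.93 F [-8.   3.8 28.6] T [ 0.49  1.88 -0.09] tcp [  0.36  26.68 171.06]
(0.167, False) 29.18 F [-12.2   3.8  37.5] T [ 0.61  2.33 -0.09] tcp [  0.44  26.69 170.94]
(0.166, False) 29.43 F [-14.3   4.5  44.8] T [ 0.73  2.78 -0.11] tcp [  0.49  26.68 170.8 ]
(0.165, False) 29.68 F [-16.2   5.7  50.8] T [ 0.85  3.25 -0.16] tcp [  0.56  26.71 170.67]
(0.164, False) 29.93 F [-19.1   6.5  59.2] T [ 1.02  3.71 -0.17] tcp [  0.64  26.69 170.53]
w10 shoulder(143) 142.69 pad top z 166.42 tilt rad -0.0031 y [22.4 30.8] x -19.1 21.4 ears z +/- [141.52 141.75] ear x -72.0 72.0
w10 shoulder(143) 143.25 pad top z 165.15 tilt rad 0.0051 y [22.4 30.3] x -19.4 21.1 ears z +/- [142.14 142.19] ear x -72.0 72.0
```

View pics/w10.png

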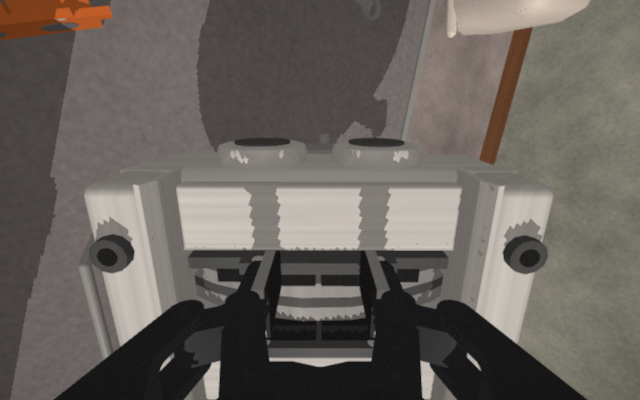

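The force stop counts from each step's start, so my small steps let the push build to 59 N. That is under the 80 N limit but more than I meant. Both ear tops now read about 142 (home is 142). I'll back off and verify.

```bash
python3 - <<'E'
from press import *
r.move_straight(t2(.173),speed=.02); rep("off")
r.move_straight(t2(.26),speed=.12); r.hold(.2); s=rep("up")
im,d=optics.get_image("wrist"); cv2.imwrite("pics/w11.png",im[:,:,::-1]); np.savez("pics/w11.npz",d=d,T=toolT(s))
im,d=optics.get_image("scene"); crop(im,180,310,110,250,4,"pics/s11.png"); cv2.imwrite("pics/scene11.png",im[:,:,::-1])
E
python3 chk.py w11
```

```text
off 30.62 F [0.8 0.1 0.2] T [-0.02  0.21  0.  ] tcp [ -0.25  26.84 172.27]
up 31.7 F [-0.   0.1  0.1] T [ 0.01  0.17 -0.09] tcp [ -0.39  26.89 259.17]
w11 shoulder(143) 142.66 pad top z 147.58 tilt rad -0.0017 y [22.2 28.8] x -38.0 38.0 ears z +/- [141.93 142.09] ear x -72.0 72.0
w11 shoulder(143) 143.22 pad top z 148.11 tilt rad -0.0003 y [22.3 29.1] x -38.0 38.0 ears z +/- [142.57 142.51] ear x -72.0 72.0
```

View pics/w11.png

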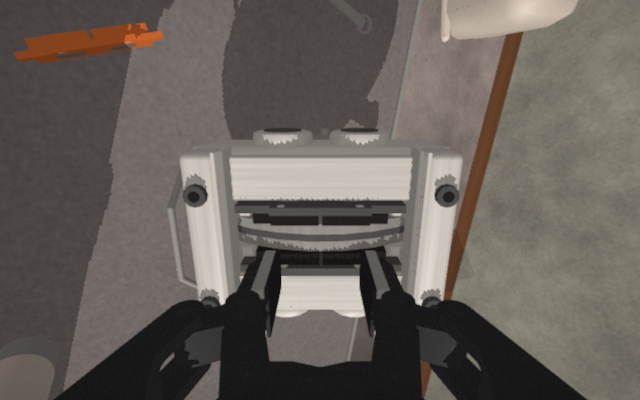

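View pics/scene11.png

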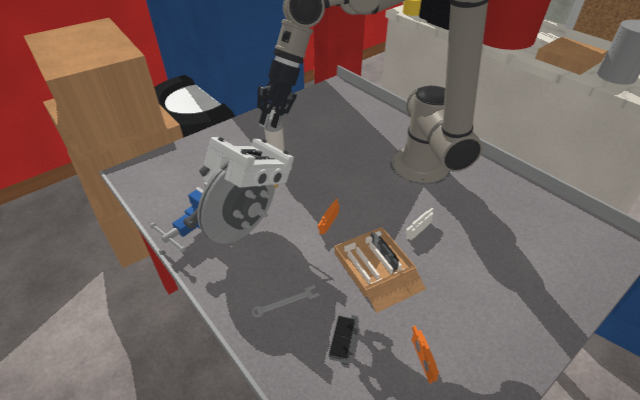

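The pad is home. Its top is 4.9 mm above the shoulder (nominal 5), the tilt is below 0.002 rad, and nothing else has moved in the scene view. The gripper is clear, so I'm handing in.

```bash
python3 -c "
from workcell import r
print(r.finish_job(), r.read_state()['time_s'])"
```

```text
the job is handed in; nothing more can be done
the job is handed in; nothing more can be done
```

The plain pad is in the outer place of the caliper with its lining to the disc, pressed home past the clips and released. I handed the job in at about 32 s; no verdict is reported.

**What I did:** I took the tongueless pad from the carton's far groove and lowered it through the window; the force stop never tripped. Then I let go and pressed the top of its plate with two spread fingertips.

**Last checks:**
- **Height:** the pad top is 4.9 mm above the shoulder (nominal 5), and both ear tops are at about z 142 (home is 142).
- **Tilt:** under 0.002 rad.
- **Other things:** the tongue pad, can, wrench and worn pad look unmoved in the scene picture; I did not measure them.
- **Gripper:** clear, with no contact force.

**What did not go as planned or disagreed:**
- **Pressing force:** I stopped on the force change within each small step, so the final push built up to about 59 N at the wrist. That is under the 80 N limit but harder than I meant.
- **Clip resistance:** while the pad was going in I read at most about 3 N, less than the 5 to 15 N described.
- **Sideways check:** the last picture put the plate about 1.2 mm off in y. I put this down to camera calibration, because the reported wrist calibration shifted by up to 2 mm between calls. The slot only leaves about ±1 mm of play.

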